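# Open the sloping lid box and weigh the tonewood blank

### The arm

A 7-joint arm with a two-finger parallel gripper is mounted at the origin on the work surface. World frame = base frame: x ahead of the robot, y to its left, z up, the work surface at z = 0. Lengths are in m, angles in degrees, forces in N, time in s.
With the tool pointing down it reaches from about 0.35 to 0.9 m from the base axis. Payload 19.9 kg.
Tool frame: the origin (TCP) lies midway between the tips of the shut fingers; the grasp point (between the pads) lies 19 mm behind it; z points along the fingers, y is the line along which they close (so a half turn about z gives the same grasp; the last joint's range is limited). The gripper opens to 94 mm and grips with 3 to 60 N. Pads are 16 mm wide; open, the fingers measure 119 mm over their backs; the gripper's body (75 mm by 177 mm) begins 78 mm behind the grasp point.
Start: joints at [69.127, 23.915, -0.59, 92.452, 0.269, 63.638, -3.037], TCP at [0.198, -0.593, 0.205] pointing down, gripper open.
Joint ranges: [-161.28, 161.28], [-22.2, 115.67], [-73.04, 71.86], [3.21, 147.25], [-68.34, 248.33], [10.77, 114.83], [-161.83, 161.83]. Speed limits (degrees/s): [108.29, 108.29, 136.94, 136.94, 172.46, 172.46, 172.46].

### API

Orientations are given as [roll, pitch, yaw] about the fixed x, y, z axes, in that order (R = Rz(yaw) Ry(pitch) Rx(roll)).
In Python, from bench import state, snapshot, get_calibration, hand_in gives the robot as it stands.
- The arm moves only by the shell command python3 -m jog 'ROWS' [FORCE]. ROWS is JSON, a list of rows, each a list of 7 numbers: the shift along the tool's x, y, z as a fraction of full scale, then the turn, a rotation vector about the tool's x, y, z as a fraction of full scale, then the opening, from -1 (shut) to 1 (fully open). In form: [[x, y, z, wx, wy, wz, gripper], ...]. A call has 1 to 5 rows; each row shifts and turns the commanded pose from where the row before left it, along the tool's axes as they then stand; what a row does not reach is not made up. Full scale, the value 1, is 400 mm for a shift and 0.5 rad for a turn. A row lasts 1/12 s, in which the tool goes at most 41.7 mm and 7.16 degrees, less where a joint would pass 70% of its speed; a pose out of reach is approached as far as the arm can. A call with a number of a shift or a turn outside -1 to 1 is refused whole. A call with a gripper value outside its range is refused whole. The fingers move at their own pace and stop on an object; FORCE is the grip in N (left out, the last holds). Time passes only in rows, so rows that do not move let the fingers close. It gives the time, the measured TCP pose, the force, the opening and the grip force at its end, in the units of the state.
- state(): the state, without advancing time (a new reading comes with each control period).
- snapshot(name): name is "scene" or "top" or "wrist"; returns the picture (384x512x3 uint8, red, green, blue); there is no depth.
- get_calibration(name): a dict with "fx", "fy", "cx", "cy" (pixels), "R" (3x3) and "t" (3): a world point X has camera coordinates R X + t; the wrist camera has in their place "hand_eye" (4x4, takes a point from camera to tool coordinates, whose origin is the TCP and whose axes are the flange's). Camera axes: x right, y down, z forward; pixel columns grow to the right and rows downward; lengths in m; the calibration is good to about 2 mm. A picture is of the moment at which its call begins: read the wrist's pose just before it. get_calibration takes no time and is no camera call.
- hand_in(): hands the job in; it is judged then, once.
The state is a dict: "clock": time; "joint_pos": joint angles; "dq": joint speeds; "effort": joint torques, N m; "eef_pos": TCP position; "eef_rot": TCP orientation; "wrist_force": force on the tool from outside, world axes, zero at the start; "torque": the same for the moment, N m; "finger_gap": finger opening in m; "grasp_force": force on a finger pad.
Only numpy, scipy, OpenCV 4.12 (cv2) and the standard library are available. Lean on these libraries where they do the work, as an engineer would, in place of code of your own. Each camera call takes 0.05 s, during which the arm holds its last target. There are 200 camera calls.

### The job

Open the sloping wooden box: lift the handle end of its sliding lid over the stop lip, slide the lid down the slope until it is clear of its grooves, and lay it flat, handle up, on the cork mat. Then take the wooden blank out of the box and set it down gently, lying flat, in the middle of the bench scale's steel pan. Do not knock over the white glue bottle.

Things in the scene. Friction and masses are not known exactly. Their poses are not given: they have to be found in the camera images.
- box: Brown wooden box, 213 long x 166 wide, fixed on a dark stand, sloping up away from the robot at 0.44 rad. Origin: centre of its underside. x up the slope, y across, z out of the lid (leaning 25 degrees from vertical, towards the robot). In this frame (mm): inner floor z = 8; inside free x = -96 to 97, 130 wide; ledges under the lid's sides, top z = 50; side cheeks at y = +-74 to +-83 up to z = 74.
- box_lip (a point): Stop lip: middle of the top edge of the box's low-end wall, box frame x = -101, y = 0, z = 58 mm (axes as the box's). The wall is 10 mm thick and full width; it stands 8 mm above the ledges and the lid's end rests behind it, so the lid cannot just be pulled out.
- box_rail (a point): Box frame x = 40, y = 0, z = 64 mm (axes as the box's): front end and underside height of the two dark keeper rails over the lid's side edges, which run from here to the high end (x = 97), tops at z = 74. They leave 6 mm above the shut lid: tipped about its tail by 0.045 to 0.1 rad, its handle end rises 8 to 18 mm. Slid 60 mm down, the tail is free of the rails.
- lid: Plywood sliding lid, plate 190 x 141 x 8 mm, 170 g, loose. Origin: centre of the plate's underside. x along its length (up the slope when shut), y across, z out of its top. Across its top near the low end stands a dark wooden handle bar: 16 mm wide along x, 80 mm long along y, 32 mm high above the plate (z = 8 to 40 mm), its middle at x = -75 mm.
- lid_handle (a point): Middle of the lid's handle bar, 16 mm above the plate's top (lid frame x = -75, y = 0, z = 24 mm); axes as the lid's.
- lid_nose (a point): Middle of the lower edge of the lid's low (handle) end: lid frame x = -95, y = 0, z = 0 mm.
- lid_tail (a point): Middle of the lower edge of the lid's high (tail) end: lid frame x = 95, y = 0, z = 0 mm.
- blank: Pale wooden instrument blank, a loose plain bar 130 x 36 x 30 mm, 100 g, lying lengthwise on the sloping floor inside the shut box, near its low end. Origin: centre of its underside. x along its length, y across its 36 mm width, z out of its top (30 mm up).
- blank_center (a point): Centre of the blank (15 mm above its underside); axes as the blank's.
- mat: Brown cork mat, 220 (x) x 170 (y) x 4 mm, fixed flat on the bench to the left or right of the box. Origin: centre of its underside; its top is at z = 4 mm.
- scale: Grey bench scale, 250 (x) x 190 (y) x 38 mm, fixed, on the other side of the box from the mat, with a dark display strip at its -x end and a flat steel pan on top. Origin: centre of its underside.
- scale_pan (a point): Centre of the steel pan's top face, 48 mm above the bench; the pan is 180 (x) x 160 (y) mm, does not move; axes as the scale's.
- glue: White glue bottle, 64 mm across, 170 mm tall, standing loose beside the high end of the box, on its left. Origin: centre of its foot, z up.

How it is judged (in metres and radians):
On the way, in this order (a step that is already met when the one before it is completed fails the run):
1. the lid's handle end has been lifted over the stop lip and slid past it, while the tail is still in the grooves (x of lid_nose in the frame of box below -0.112 m and z of lid_nose in the frame of box above 0.055 m and x of lid_tail in the frame of box above 0.04 m and z of lid_tail in the frame of box below 0.066 m), for 0.04 s.
2. the lid lies flat, handle up, on the cork mat, let go (x of lid in the frame of mat between -0.1 and 0.1 m and y of lid in the frame of mat between -0.075 and 0.075 m and z of lid in the frame of mat between 0 and 0.01 m and angle between lid's own z axis and vertical below 0.1 rad and linear speed of lid below 0.02 m/s and angular speed of lid below 0.2 rad/s and contact force between the fingers and lid below 0.1 N), for 0.2 s.
At the end, for the whole second after the job is handed in: The lid lies flat, handle up (within 0.1 rad), on the cork mat with its middle over the mat (within 100 mm along and 75 mm across of the mat's centre); the blank lies level on the scale's pan on one of its long faces, its centre within 35 mm of the pan's centre; both at rest (x of lid in the frame of mat between -0.1 and 0.1 m and y of lid in the frame of mat between -0.075 and 0.075 m and z of lid in the frame of mat between 0 and 0.01 m and angle between lid's own z axis and vertical below 0.1 rad and horizontal distance between blank_center and scale_pan below 0.035 m and z of blank_center in the frame of scale_pan between 0.01 and 0.023 m and angle between blank_center's own x axis and vertical between 1.47 and 1.67 rad and linear speed of each of lid, blank below 0.02 m/s and angular speed of each of lid, blank below 0.2 rad/s); the robot touches nothing.
It fails at once if the glue bottle is knocked over (angle between glue's own z axis and vertical above 0.5 rad).
It fails at once if the blank is dropped or pressed hard (over 40 N) on the scale (contact force between blank and scale above 40 N).
It also fails if it takes over 62 s, if anything falls off the work surface, if the arm or the gripper's body presses on something with over 40 N, if the wrist force passes 120 N, or if a joint passes its speed limit or range.

## Working session

There is one attempt and no reset: what is moved stays moved. The work goes in short steps, Python scripts to look and compute and a shell command to move; the robot and the scene stay as the last step left them, time stands still between calls to the robot, and variables do not carry over. Pictures are saved under pics/ and viewed, at most 10 in all, crops included, and the job is handed in when it is done.

```bash
mkdir -p pics; ls; python3 - <<'E'
from bench import *
import cv2,numpy as np
for n in("scene","top"):
    cv2.imwrite(f"pics/{n}0.png",snapshot(n)[:,:,::-1]); c=get_calibration(n); print(n,{k:np.round(v,4).tolist() for k,v in c.items()})
print({k:np.round(v,4).tolist() for k,v in get_calibration("wrist").items()}); print(state())
a=[cv2.imread(f"pics/{n}0.png") for n in("scene","top")]
E
```

```text
pics
scene {'fx': 433.9308, 'fy': 433.9308, 'cx': 250.5971, 'cy': 182.6579, 'R': [[-0.7074, 0.7067, 0.0067], [0.5536, 0.56, -0.6164], [-0.4393, -0.4323, -0.7874]], 't': [0.4319, -0.2474, 1.3611]}
top {'fx': 440.9054, 'fy': 440.9054, 'cx': 252.5117, 'cy': 189.165, 'R': [[0.0194, -0.9993, 0.0333], [-0.9922, -0.0233, -0.1221], [0.1228, -0.0307, -0.992]], 't': [-0.0281, 0.6007, 1.1263]}
{'fx': 319.7701, 'fy': 319.7701, 'cx': 258.3385, 'cy': 191.5989, 'hand_eye': [[-0.0005, -0.9594, -0.282, 0.0826], [1.0, -0.0003, -0.0008, 0.0], [0.0007, -0.282, 0.9594, -0.1794], [0.0, 0.0, 0.0, 1.0]]}
{'clock': 0.1, 'joint_pos': array([69.1280165 , 23.94464801, -0.59117741, 92.47979682,  0.26986756,
       63.63899883, -3.03723797]), 'dq': array([ 0.11441121, -0.11710193,  0.00077213, -0.06000882,  0.03211308,
        0.01563128, -0.01623624]), 'effort': array([ 1.34893122e-03, -8.52582335e+01,  6.39724676e-01, -4.26689065e+01,
       -4.89392888e-02,  1.63766707e-02,  2.30820666e-05]), 'eef_pos': array([ 0.19814781, -0.5924146 ,  0.20490418]), 'eef_rot': array([-1.79938117e+02,  5.03288695e-03,  1.84951405e+01]), 'wrist_force': array([ 0.56610664, -0.32311433, -0.20123238]), 'torque': array([-0.00741854, -0.00235424,  0.02693667]), 'grasp_force': 0.0, 'finger_gap': 0.09389559765985228}
```

View pics/top0.png

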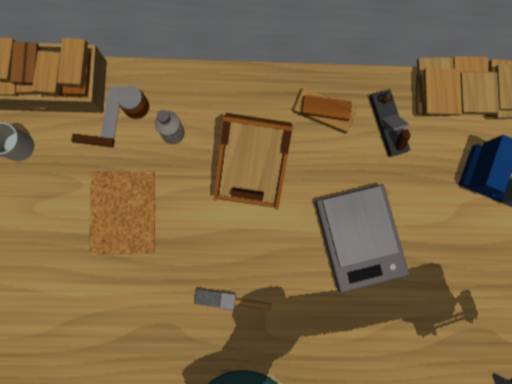

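View pics/scene0.png

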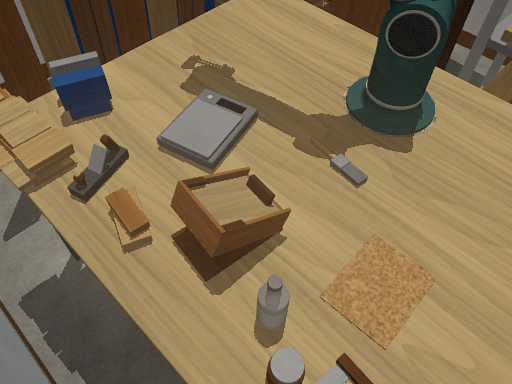

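The top view shows the mat at (123,212), the box at (253,160) with its handle at (247,194), the scale at (362,237), and the glue at (170,126). The scene view shows the same things. Next I'll enlarge the box in both views.

```bash
python3 - <<'E'
import cv2,numpy as np
a=cv2.imread("pics/top0.png")[105:220,200:305]; b=cv2.imread("pics/scene0.png")[160:275,165:300]
a=cv2.resize(a,None,fx=5,fy=5,interpolation=cv2.INTER_CUBIC);b=cv2.resize(b,None,fx=5,fy=5,interpolation=cv2.INTER_CUBIC)
cv2.imwrite("pics/a.png",a);cv2.imwrite("pics/b.png",b)
E
```

```text
(no output)
```

View pics/a.png

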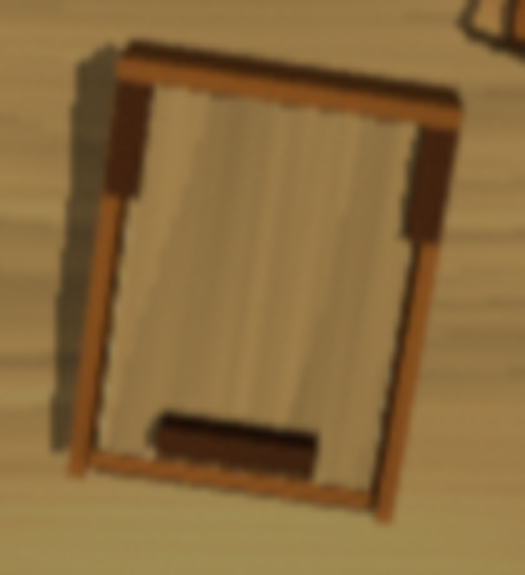

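View pics/b.png

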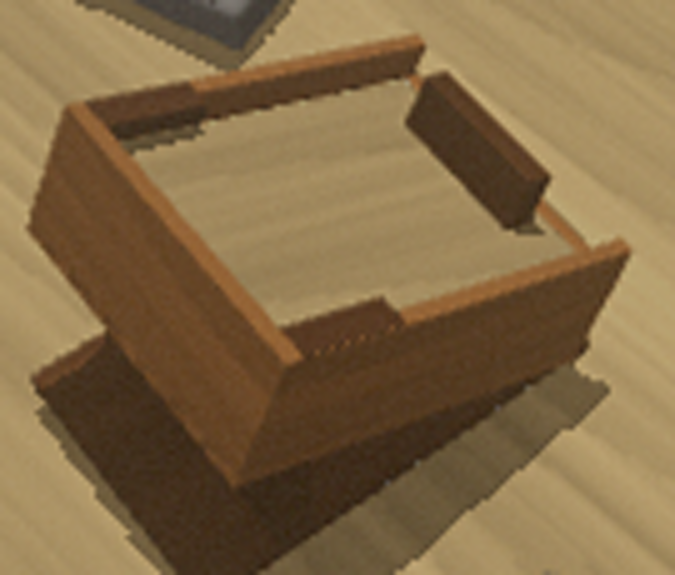

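The crops show the cheek ends, the high wall's corners and the handle clearly in both views. Next I'll compute the box, mat, scale and glue poses.

```bash
cat > h.py <<'E'
import numpy as np,cv2
from bench import *
from scipy.spatial.transform import Rotation as Ro
from scipy.optimize import least_squares
def proj(c,X): p=np.atleast_2d(X)@np.array(c["R"]).T+c["t"]; return np.c_[c["cx"]+c["fx"]*p[:,0]/p[:,2],c["cy"]+c["fy"]*p[:,1]/p[:,2]]
def ray(c,uv,z):
    uv=np.atleast_2d(uv).astype(float);R=np.array(c["R"]);o=-R.T@c["t"]
    d=np.c_[(uv[:,0]-c["cx"])/c["fx"],(uv[:,1]-c["cy"])/c["fy"],np.ones(len(uv))]@R
    return o+d*((z-o[2])/d[:,2])[:,None]
def boxR(yaw): return Ro.from_euler("zyx",[yaw,-0.44,0]).as_matrix()
E
cat > m.py <<'E'
from h import *
T=get_calibration("top");S=get_calibration("scene")
t=lambda U,V:((U+.5)/5-.5+200,(V+.5)/5-.5+105); s=lambda U,V:((U+.5)/5-.5+165,(V+.5)/5-.5+160)
P=[((-.1065,.083,.074),t(68,474),s(628,243)),((-.1065,-.083,.074),t(391,522),s(422,40)),
((.1065,.083,.074),t(118,58),s(287,365)),((.1065,-.083,.074),t(460,103),s(70,106)),
((.1065,.083,0),None,s(235,487)),((.1065,-.083,0),None,s(30,228)),((-.1065,.083,0),None,s(587,345))]
def f(q):
    r=[]
    for X,a,b in P:
        W=boxR(q[3])@X+q[:3]
        if a: r+=list(proj(T,W)[0]-a)
        r+=list(proj(S,W)[0]-b)
    return r
q=least_squares(f,[.6,0,.1,0]).x
print("box",q.round(4),np.degrees(q[3]));print(np.round(f(q),1))
for X in [(-.084,.04,.09),(-.084,-.04,.09),(-.068,-.04,.09),(-.068,.04,.09)]:
    W=boxR(q[3])@(np.array(X)+[-.001,0,0])+q[:3]
    print("handle pred",((proj(T,W)[0]-[200,105]+.5)*5-.5).round(),((proj(S,W)[0]-[165,160]+.5)*5-.5).round())
for n,c in(("top",T),("scene",S)):
    hsv=cv2.cvtColor(cv2.imread(f"pics/{n}0.png"),cv2.COLOR_BGR2HSV)
    roi=np.zeros(hsv.shape[:2],np.uint8)
    if n=="top": roi[160:265,80:165]=1
    else: roi[225:350,315:440]=1
    m=cv2.inRange(hsv,(0,130,0),(15,255,255))*roi
    m=cv2.morphologyEx(m,cv2.MORPH_CLOSE,np.ones((7,7)));cs=max(cv2.findContours(m,0,2)[0],key=cv2.contourArea)
    b=cv2.boxPoints(cv2.minAreaRect(ray(c,cs[:,0],.004)[:,:2].astype(np.float32)));r=cv2.minAreaRect(ray(c,cs[:,0],.004)[:,:2].astype(np.float32)); print("mat",n,r)
    roi[:]=0
    if n=="top": roi[180:262,312:400]=1
    else: roi[85:170,150:240]=1
    m=cv2.inRange(hsv,(0,0,95),(180,45,255))*roi
    m=cv2.morphologyEx(m,cv2.MORPH_OPEN,np.ones((3,3)));cs=max(cv2.findContours(m,0,2)[0],key=cv2.contourArea)
    print("scale",n,cv2.minAreaRect(ray(c,cs[:,0],.048)[:,:2].astype(np.float32)),cs[:,0].min(0),cs[:,0].max(0))
# glue: cap top at z .17
print("glue",ray(T,[164,117],.17),ray(S,[275,281],.17))
E
python3 m.py
```

```text
box [ 0.6819 -0.0073  0.065  -0.1179] -6.754509257720961
[-1.4  1.1  1.8 -0.6 -0.6  0.3 -1.7 -0.6 -0.5 -0.1 -0.  -2.5  0.5  1.1
 -1.8  0.5  0.6 -0.6 -0.9  2.  -1.   2.5]
handle pred [151. 462.] [556. 166.]
handle pred [312. 483.] [447.  67.]
handle pred [317. 453.] [423.  72.]
handle pred [156. 431.] [533. 173.]
mat top ((0.5364580154418945, 0.3308134078979492), (0.2143949419260025, 0.16418178379535675), 1.9014418125152588)
scale top ((0.500105619430542, -0.3050801157951355), (0.20030488073825836, 0.16688884794712067), 14.877663612365723) [324 187] [399 261]
mat scene ((0.6034721732139587, 0.38580697774887085), (0.005067703779786825, 0.00637629721313715), 25.4201717376709)
scale scene ((0.4880271852016449, -0.2938387095928192), (0.24245992302894592, 0.18431606888771057), 14.793091773986816) [158  89] [239 162]
glue [[0.75195408 0.20178702 0.17      ]] [[0.75559025 0.20777976 0.17      ]]
```

```bash
cat >> h.py <<'E'
Q=np.array([.6819,-.0073,.065,-.1179])
def B(x,y,z): return boxR(Q[3])@np.array([x,y,z])+Q[:3]
def toolR(Rf,turn=False):  # tool aligned with frame Rf: tool y=+x, x=+y, z=-z ; turn: tool y=+y, x=-x... 
    x,y,z=Rf.T
    return np.c_[-x,y,-z] if turn=="a" else (np.c_[x,-y,-z] if turn=="b" else np.c_[y,x,-z])
def go(pos,R,note=""):
    s=state();R0=Ro.from_euler("xyz",s["eef_rot"],degrees=True).as_matrix();d=np.array(pos)-s["eef_pos"]
    w=Ro.from_matrix(R0.T@R).as_rotvec()
    print(note,"t=%.1f"%s["clock"],"shift(now axes)",(R0.T@d/.4).round(3),"turn",(w/.5).round(3),"| shift(target axes)",(R.T@d/.4).round(3),"gap %.4f"%s["finger_gap"],"pos",s["eef_pos"].round(4))
E
python3 - <<'E'
from h import *
go(B(-.076,0,.065+.13),toolR(boxR(Q[3])))
E
```

```text
t=0.1 shift(now axes) [ 1.259 -1.145 -0.01 ] turn [-0.722  0.585 -2.222] | shift(target axes) [1.564 0.577 0.344] gap 0.0939 pos [ 0.1981 -0.5924  0.2049]
```

```bash
r='[0.074,-0.0674,-0.0006,0,0,0,1]'
python3 -m jog '[[0.074,-0.0674,-0.0006,0,0,0,1],[0.074,-0.0674,-0.0006,0,0,0,1],[0.074,-0.0674,-0.0006,0,0,0,1],[0.074,-0.0674,-0.0006,0,0,0,1],[0.074,-0.0674,-0.0006,0,0,0,1]]' 30
python3 -m jog '[[0.074,-0.0674,-0.0006,0,0,0,1],[0.074,-0.0674,-0.0006,0,0,0,1],[0.074,-0.0674,-0.0006,0,0,0,1],[0.074,-0.0674,-0.0006,0,0,0,1],[0.074,-0.0674,-0.0006,0,0,0,1]]'
python3 -m jog '[[0.074,-0.0674,-0.0006,0,0,0,1],[0.074,-0.0674,-0.0006,0,0,0,1],[0.074,-0.0674,-0.0006,0,0,0,1],[0.074,-0.0674,-0.0006,0,0,0,1],[0.074,-0.0674,-0.0006,0,0,0,1]]'
python3 -m jog '[[0,0,0,-0.0722,0.0585,-0.222,1],[0,0,0,-0.0722,0.0585,-0.222,1],[0,0,0,-0.0722,0.0585,-0.222,1],[0,0,0,-0.0722,0.0585,-0.222,1],[0,0,0,-0.0722,0.0585,-0.222,1]]'
python3 -m jog '[[0,0,0,-0.0722,0.0585,-0.222,1],[0,0,0,-0.0722,0.0585,-0.222,1],[0,0,0,-0.0722,0.0585,-0.222,1],[0,0,0,-0.0722,0.0585,-0.222,1],[0,0,0,-0.0722,0.0585,-0.222,1]]'
python3 - <<'E'
from h import *
go(B(-.076,0,.065+.13),toolR(boxR(Q[3])))
E
```

```text
clock: 0.52
eef_pos: [0.2962, -0.416, 0.2064]
eef_rot: [-180.0, 0.0, 18.5]
wrist_force: [0.5, -0.2, 0.6]
finger_gap: 0.0943
grasp_force: 0.0
clock: 0.93
eef_pos: [0.3938, -0.2413, 0.2079]
eef_rot: [180.0, 0.0, 18.5]
wrist_force: [1.0, -1.1, 0.7]
finger_gap: 0.0943
grasp_force: 0.0
clock: 1.35
eef_pos: [0.4915, -0.0664, 0.2091]
eef_rot: [180.0, 0.0, 18.5]
wrist_force: [1.7, -1.8, -0.1]
finger_gap: 0.0942
grasp_force: 0.0
clock: 1.77
eef_pos: [0.491, -0.068, 0.2089]
eef_rot: [167.8, -5.1, 51.3]
wrist_force: [0.1, -0.8, 0.2]
finger_gap: 0.094
grasp_force: 0.0
clock: 2.18
eef_pos: [0.4906, -0.0682, 0.2089]
eef_rot: [155.4, -3.1, 82.5]
wrist_force: [1.2, 0.1, -0.0]
finger_gap: 0.0937
grasp_force: 0.0
 t=2.2 shift(now axes) [0.186 0.066 0.04 ] turn [-0.014  0.013 -0.046] | shift(target axes) [0.184 0.07  0.042] gap 0.0937 pos [ 0.4906 -0.0682  0.2089]
```

```bash

python3 -m jog '[[0.093,0.033,0.02,0,0,0,1],[0.093,0.033,0.02,0,0,0,1],[0,0,0,-0.014,0.013,-0.046,1],[0,0,0,0,0,0,1],[0,0,0,0,0,0,1]]'
cat >> h.py <<'E'
def wcal():
    c=get_calibration("wrist");s=state();H=np.array(c["hand_eye"]);R0=Ro.from_euler("xyz",s["eef_rot"],degrees=True).as_matrix()
    Rwc=R0@H[:3,:3];o=R0@H[:3,3]+s["eef_pos"]
    c["R"]=Rwc.T;c["t"]=-Rwc.T@o;return c
def shot(name):
    import pickle
    c=wcal();im=snapshot("wrist")[:,:,::-1];cv2.imwrite(f"pics/{name}.png",im);pickle.dump(c,open(f"pics/{name}.pkl","wb"));return c,im
E
python3 - <<'E'
from h import *
go(B(-.076,0,.065+.13),toolR(boxR(Q[3])))
c,im=shot("w1")
for X in [(-.085,.04,.09),(-.085,-.04,.09),(-.069,-.04,.09),(-.069,.04,.09),(-.1065,.083,.074),(-.1065,-.083,.074),(.1065,.083,.074),(.1065,-.083,.074)]: print(X,proj(c,B(*X)).round(0))
E
```

```text
clock: 2.6
eef_pos: [0.5269, -0.006, 0.2088]
eef_rot: [155.2, -2.9, 83.6]
wrist_force: [0.2, -0.5, -0.2]
finger_gap: 0.0939
grasp_force: 0.0
 t=2.6 shift(now axes) [0.02  0.006 0.003] turn [-0.008  0.002 -0.009] | shift(target axes) [0.02  0.006 0.003] gap 0.0939 pos [ 0.5269 -0.006   0.2088]
(-0.085, 0.04, 0.09) [[251. 138.]]
(-0.085, -0.04, 0.09) [[252. 222.]]
(-0.069, -0.04, 0.09) [[269. 222.]]
(-0.069, 0.04, 0.09) [[269. 138.]]
(-0.1065, 0.083, 0.074) [[227.  88.]]
(-0.1065, -0.083, 0.074) [[232. 255.]]
(0.1065, 0.083, 0.074) [[465.  87.]]
(0.1065, -0.083, 0.074) [[437. 254.]]
```

View pics/w1.png

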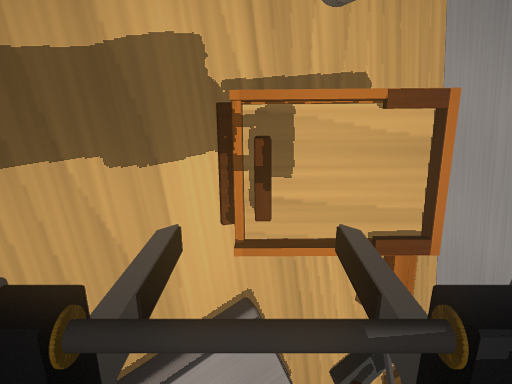

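The handle top runs from (254,136) to (271,221), about 2.5 px up-slope of the prediction. I'll shift my aim 2.5 mm up the slope and descend.

```bash

python3 -m jog '[[0.02,0.012,0.003,-0.008,0.002,-0.009,1],[0,0,0.08,0,0,0,1],[0,0,0.08,0,0,0,1],[0,0,0.08,0,0,0,1],[0,0,0.04,0,0,0,1]]'
python3 -m jog '[[0,0,0.02,0,0,0,1],[0,0,0,0,0,0,0.2],[0,0,0,0,0,0,-0.2]]'
python3 - <<'E'
from h import *
go(B(-.0735,0,.067),toolR(boxR(Q[3])))
E
```

```text
clock: 3.07
eef_pos: [0.5804, 0.0004, 0.1059]
eef_rot: [155.1, -2.9, 83.8]
wrist_force: [-0.6, 0.2, -0.4]
finger_gap: 0.0939
grasp_force: 0.0
clock: 3.32
eef_pos: [0.5841, 0.0014, 0.1026]
eef_rot: [154.9, -2.9, 83.8]
wrist_force: [-0.3, 0.2, 0.5]
finger_gap: 0.084
grasp_force: 0.0
 t=3.3 shift(now axes) [-0.    -0.001  0.022] turn [ 0.002  0.    -0.001] | shift(target axes) [-0.    -0.001  0.022] gap 0.0840 pos [0.5841 0.0014 0.1026]
```

```bash

python3 -m jog '[[0,0,0.02,0,0,0,-0.2],[0,0,0,0,0,0,-0.5],[0,0,0,0,0,0,-1],[0,0,0,0,0,0,-1],[0,0,0,0,0,0,-1]]' 30
python3 -m jog '[[0,0,0,0,0,0,-1],[0,0,0,0,0,0,-1],[0,0,0,0,0,0,-1]]' 40
python3 - <<'E'
from h import *
go(B(-.0735,0,.067),toolR(boxR(Q[3])))
E
```

```text
clock: 3.73
eef_pos: [0.5878, 0.0015, 0.0953]
eef_rot: [154.9, -2.9, 83.8]
wrist_force: [0.7, -0.5, -0.0]
finger_gap: 0.051
grasp_force: 0.0
clock: 3.98
eef_pos: [0.5877, 0.0016, 0.0949]
eef_rot: [154.9, -2.9, 83.8]
wrist_force: [-0.3, 0.4, -0.9]
finger_gap: 0.0303
grasp_force: 0.0
 t=4.0 shift(now axes) [-0.001 -0.001  0.   ] turn [ 0.002 -0.    -0.001] | shift(target axes) [-0.001 -0.001  0.   ] gap 0.0303 pos [0.5877 0.0016 0.0949]
```

```bash

python3 -m jog '[[0,0,0,0,0,0,-1],[0,0,0,0,0,0,-1],[0,0,0,0,0,0,-1],[0,0,0,0,0,0,-1],[0,0,0,0,0,0,-1]]' 40
python3 - <<'E'
from h import *
go(B(-.0735,0,.067),toolR(boxR(Q[3])))
E
```

```text
clock: 4.4
eef_pos: [0.5875, 0.0016, 0.0947]
eef_rot: [154.9, -2.9, 83.9]
wrist_force: [-3.1, -0.6, 1.2]
finger_gap: 0.0157
grasp_force: 40.0
 t=4.4 shift(now axes) [-0.001 -0.001  0.   ] turn [ 0.001 -0.    -0.001] | shift(target axes) [-0.001 -0.001  0.   ] gap 0.0157 pos [0.5875 0.0016 0.0947]
```

```bash

python3 -m jog '[[0,0.0007,-0.0078,0.037,0,0,-1],[0,0.0007,-0.0078,0.037,0,0,-1],[0,0.0007,-0.0078,0.037,0,0,-1],[0,0.0007,-0.0078,0.037,0,0,-1],[0,0,0,0,0,0,-1]]'
python3 - <<'E'
from h import *
go(B(-.0735,0,.067),toolR(boxR(Q[3])))
E
```

```text
clock: 4.82
eef_pos: [0.584, 0.0013, 0.1071]
eef_rot: [159.2, -2.9, 83.8]
wrist_force: [0.1, 0.4, -1.3]
finger_gap: 0.0157
grasp_force: 40.0
 t=4.8 shift(now axes) [-0.001 -0.004  0.032] turn [-0.147 -0.001 -0.002] | shift(target axes) [-0.001 -0.006  0.032] gap 0.0157 pos [0.584  0.0013 0.1071]
```

```bash

python3 -m jog '[[0,-0.0225,0.0017,0,0,0,-1],[0,-0.0225,0.0017,0,0,0,-1],[0,-0.0225,0.0017,0,0,0,-1],[0,-0.0225,0.0017,0,0,0,-1],[0,0,0,0,0,0,-1]]'
python3 - <<'E'
from h import *
go(B(-.0735,0,.067),toolR(boxR(Q[3])))
shot("w2")
E
```

```text
clock: 5.23
eef_pos: [0.5489, 0.0061, 0.0901]
eef_rot: [159.2, -2.9, 83.9]
wrist_force: [-1.7, -0.3, -1.4]
finger_gap: 0.016
grasp_force: 40.0
 t=5.2 shift(now axes) [-0.001  0.094  0.024] turn [-0.15   0.     0.001] | shift(target axes) [-0.001  0.092  0.031] gap 0.0160 pos [0.5489 0.0061 0.0901]
```

View pics/w2.png

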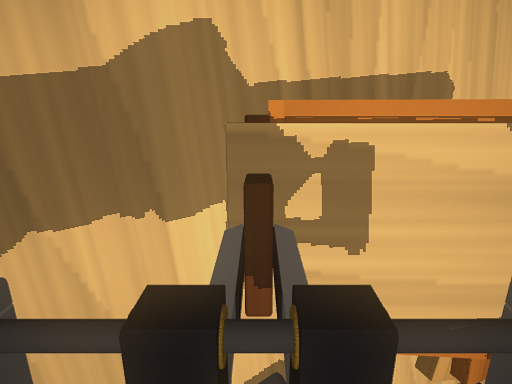

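The wrist view shows the handle firmly held, with the lid's nose edge (u≈226) well past the box's low end (u≈268). I'll slide it the rest of the way, then lift.

```bash

python3 -m jog '[[0,-0.03,0.0022,0,0,0,-1],[0,-0.03,0.0022,0,0,0,-1],[0,-0.03,0.0022,0,0,0,-1],[0,-0.03,0.0022,0,0,0,-1],[0,-0.01,-0.02,0,0,0,-1]]'
python3 -m jog '[[0,0,-0.06,0,0,0,-1],[0,0,-0.09,0,0,0,-1],[0,0,-0.09,0,0,0,-1],[0,0,-0.09,0,0,0,-1],[0,0,-0.03,0,0,0,-1]]'
python3 - <<'E'
from h import *
L=Ro.from_euler("z",np.radians(1)).as_matrix()
go([.5364-.075,.3308,.15],toolR(L))
E
```

```text
clock: 5.7
eef_pos: [0.4999, 0.0121, 0.0755]
eef_rot: [159.3, -2.9, 83.9]
wrist_force: [-0.1, 0.0, -2.6]
finger_gap: 0.0154
grasp_force: 40.0
clock: 6.12
eef_pos: [0.4509, 0.0109, 0.2139]
eef_rot: [158.8, -2.9, 83.9]
wrist_force: [1.0, -0.9, -0.6]
finger_gap: 0.0159
grasp_force: 40.0
 t=6.1 shift(now axes) [ 0.789 -0.127  0.165] turn [ 0.744 -0.054 -0.264] | shift(target axes) [0.799 0.04  0.16 ] gap 0.0159 pos [0.4509 0.0109 0.2139]
```

```bash

python3 -m jog '[[0.05,-0.006,0,0,0,0,-1],[0.095,-0.015,0,0,0,0,-1],[0.095,-0.015,0.02,0,0,0,-1],[0.095,-0.015,0.02,0,0,0,-1],[0.095,-0.015,0.02,0,0,0,-1]]'
python3 -m jog '[[0.095,-0.015,0.02,0,0,0,-1],[0.095,-0.015,0.02,0,0,0,-1],[0.095,-0.015,0.02,0,0,0,-1],[0.05,-0.015,0.01,0,0,0,-1],[0.02,0,0,0.1,-0.01,-0.04,-1]]'
python3 -m jog '[[0,0,0,0.16,-0.011,-0.056,-1],[0,0,0,0.16,-0.011,-0.056,-1],[0,0,0,0.16,-0.011,-0.056,-1],[0,0,0,0.16,-0.011,-0.056,-1],[0,0,0,0,0,0,-1]]'
python3 - <<'E'
from h import *
L=Ro.from_euler("z",np.radians(1)).as_matrix()
go([.5364-.075,.3308,.03],toolR(L))
E
```

```text
clock: 6.53
eef_pos: [0.4523, 0.159, 0.1913]
eef_rot: [159.2, -2.7, 83.8]
wrist_force: [0.1, -1.0, -2.7]
finger_gap: 0.0157
grasp_force: 40.0
clock: 6.95
eef_pos: [0.4513, 0.2842, 0.1652]
eef_rot: [162.5, -2.0, 85.1]
wrist_force: [-0.8, -0.5, -1.3]
finger_gap: 0.0159
grasp_force: 40.0
clock: 7.37
eef_pos: [0.4561, 0.2796, 0.1658]
eef_rot: [-178.9, 0.2, 90.8]
wrist_force: [0.9, -0.9, -1.7]
finger_gap: 0.0156
grasp_force: 40.0
 t=7.4 shift(now axes) [0.129 0.021 0.339] turn [-0.037  0.006 -0.005] | shift(target axes) [0.128 0.015 0.34 ] gap 0.0156 pos [0.4561 0.2796 0.1658]
```

```bash

python3 -m jog '[[0.064,0.008,0.03,0,0,0,-1],[0.064,0.008,0.05,-0.037,0.006,-0.005,-1],[0,0,0.08,0,0,0,-1],[0,0,0.08,0,0,0,-1],[0,0,0.05,0,0,0,-1]]'
python3 -m jog '[[0,0,0.03,0,0,0,-1],[0,0,0,0,0,0,-1],[0,0,0,0,0,0,-1]]'
python3 - <<'E'
from h import *
L=Ro.from_euler("z",np.radians(1)).as_matrix()
go([.5364-.075,.3308,.02],toolR(L))
E
```

```text
clock: 7.78
eef_pos: [0.4585, 0.3312, 0.0474]
eef_rot: [179.7, 0.1, 91.2]
wrist_force: [-0.2, -0.3, -1.9]
finger_gap: 0.0158
grasp_force: 40.0
clock: 8.03
eef_pos: [0.4597, 0.3317, 0.0387]
eef_rot: [179.6, 0.1, 91.1]
wrist_force: [-0.5, 0.9, -1.2]
finger_gap: 0.0158
grasp_force: 40.0
 t=8.0 shift(now axes) [-0.002  0.004  0.047] turn [0.013 0.002 0.004] | shift(target axes) [-0.002  0.004  0.047] gap 0.0158 pos [0.4597 0.3317 0.0387]
```

```bash

python3 -m jog '[[0,0,0.02,0.013,0,0,-1],[0,0,0.01,0,0,0,-1],[0,0,0,0,0,0,-1]]'
python3 -m jog '[[0,0,0.008,0,0,0,-1],[0,0,0,0,0,0,-1]]'
python3 -m jog '[[0,0,0.004,0,0,0,-1],[0,0,0,0,0,0,-1]]'
python3 -m jog '[[0,0,0.004,0,0,0,-1],[0,0,0,0,0,0,-1]]'
```

```text
clock: 8.28
eef_pos: [0.4605, 0.3311, 0.0262]
eef_rot: [180.0, 0.1, 91.1]
wrist_force: [2.0, -1.4, 3.4]
finger_gap: 0.0154
grasp_force: 40.0
clock: 8.45
eef_pos: [0.4606, 0.3316, 0.024]
eef_rot: [179.9, 0.1, 91.1]
wrist_force: [-0.1, -2.4, 10.2]
finger_gap: 0.0157
grasp_force: 40.0
clock: 8.62
eef_pos: [0.4606, 0.3319, 0.0235]
eef_rot: [179.9, 0.1, 91.1]
wrist_force: [-4.9, -9.1, 34.8]
finger_gap: 0.0157
grasp_force: 40.0
clock: 8.78
eef_pos: [0.4606, 0.3325, 0.0226]
eef_rot: [179.8, 0.0, 91.1]
wrist_force: [-7.9, -9.2, 44.6]
finger_gap: 0.0153
grasp_force: 40.0
```

```bash

python3 -m jog '[[0,0,-0.008,0,0,0,-1],[0,0,0,0,0,0,0],[0,0,0,0,0,0,0.2],[0,0,0,0,0,0,0.2],[0,0,0,0,0,0,0.2]]'
python3 -m jog '[[0,0,-0.03,0,0,0,0.2],[0,0,-0.09,0,0,0,0.2],[0,0,-0.1,0,0,0,0.2],[0,0,-0.1,0,0,0,0.2],[0,0,-0.1,0,0,0,0.2]]'
python3 - <<'E'
from h import *
cv2.imwrite("pics/top1.png",snapshot("top")[:,:,::-1][90:280,70:420])
a=cv2.imread("pics/top1.png");cv2.imwrite("pics/top1.png",cv2.resize(a,None,fx=2.2,fy=2.2))
for t in "ab": go(B(-.035,0,.2),toolR(boxR(Q[3]),t),t)
print(state()["joint_pos"])
E
```

```text
clock: 9.2
eef_pos: [0.4597, 0.3311, 0.0227]
eef_rot: [-180.0, 0.1, 91.1]
wrist_force: [-0.1, -0.7, -0.2]
finger_gap: 0.0388
grasp_force: 0.0
clock: 9.62
eef_pos: [0.459, 0.3315, 0.1934]
eef_rot: [-179.9, 0.1, 91.2]
wrist_force: [0.5, -0.3, 0.6]
finger_gap: 0.0564
grasp_force: 0.0
a t=9.7 shift(now axes) [-0.848  0.244 -0.077] turn [-0.697 -0.641 -2.817] | shift(target axes) [-0.366 -0.806  0.042] gap 0.0565 pos [0.4608 0.3341 0.2006]
b t=9.7 shift(now axes) [-0.848  0.244 -0.077] turn [-0.665  0.723  3.358] | shift(target axes) [0.366 0.806 0.042] gap 0.0565 pos [0.4608 0.3341 0.2006]
[  6.875556    30.51249307 -61.7221083   99.76109868  29.18034033
  67.16803584 -62.00871548]
```

View pics/top1.png

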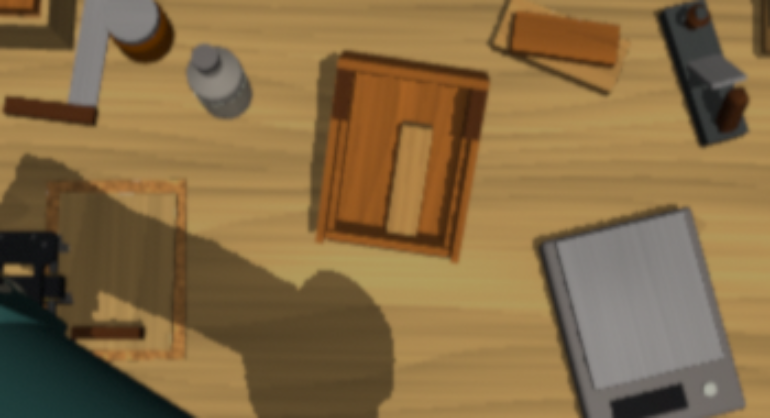

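The lid lies on the mat inside its border. The blank's top corners in the crop are about (401,122), (432,126), (418,236) and (387,233). The pan corners are about (557,242), (690,209), (723,352) and (596,390).

```bash
python3 - <<'E'
from h import *
T=get_calibration("top");f=lambda p:(np.array(p)+.5)/2.2-.5+[70,90]
o=-np.array(T["R"]).T@T["t"];n=boxR(Q[3])[:,2]
def rb(p,z):
    d=ray(T,p,0)-o;return (((o+d*((n@(B(0,0,z)-o))/(d@n))[:,None])-Q[:3])@boxR(Q[3])*1000).round(1)
print("blank",rb(f([(401,122),(432,126),(418,236),(387,233)]),.038))
print("cheeks",rb(f([(318,241),(457,262),(341,60),(487,78)]),.074))
P=ray(T,f([(557,242),(690,209),(723,352),(596,390)]),.048);print("pan",P.round(4),P.mean(0),cv2.minAreaRect(P[:,:2].astype(np.float32)))
P=ray(T,f([(535,240),(690,205),(745,402)]),.038);print("scale",P.round(4),(P[0]+P[2])/2)
E
```

```text
blank [[ 39.7   2.6  38. ]
 [ 40.2 -32.9  38. ]
 [-92.5 -37.5  38. ]
 [-94.   -0.9  38. ]]
cheeks [[-102.3   77.3   74. ]
 [-105.2  -83.5   74. ]
 [ 105.1   78.1   74. ]
 [ 108.8  -80.2   74. ]]
pan [[ 0.5763 -0.2     0.048 ]
 [ 0.6198 -0.3608  0.048 ]
 [ 0.4502 -0.3973  0.048 ]
 [ 0.4032 -0.2459  0.048 ]] [ 0.51238419 -0.30100555  0.048     ] ((0.5115209221839905, -0.3033619523048401), (0.17992208898067474, 0.16655656695365906), 14.846125602722168)
scale [[ 0.5792 -0.1754  0.038 ]
 [ 0.6261 -0.3642  0.038 ]
 [ 0.3918 -0.426   0.038 ]] [ 0.48550346 -0.30070931  0.038     ]
```

```bash

python3 -m jog '[[-0.085,0.024,-0.02,0,0,0,0.2],[-0.09,0.024,-0.02,0,0,0,0.2],[-0.09,0.024,-0.02,0,0,0,0.2],[-0.09,0.024,-0.02,0,0,0,0.2],[-0.09,0.024,-0.01,0,0,0,0.2]]'
python3 -m jog '[[-0.09,0.024,0,0,0,0,0.2],[-0.09,0.024,0,0,0,0,0.2],[-0.09,0.024,0,0,0,0,0.2],[-0.09,0.024,0,0,0,0,0.2],[-0.04,0.02,0,0,0,0,0.2]]'
python3 -m jog '[[0,0,0,-0.054,-0.05,-0.216,0.2],[0,0,0,-0.054,-0.05,-0.216,0.2],[0,0,0,-0.054,-0.05,-0.216,0.2],[0,0,0,-0.054,-0.05,-0.216,0.2],[0,0,0,-0.054,-0.05,-0.216,0.2]]'
python3 -m jog '[[0,0,0,-0.054,-0.05,-0.216,0.2],[0,0,0,-0.054,-0.05,-0.216,0.2],[0,0,0,-0.054,-0.05,-0.216,0.2],[0,0,0,-0.054,-0.05,-0.216,0.2],[0,0,0,-0.054,-0.05,-0.216,0.2]]'
python3 - <<'E'
from h import *
go(B(-.026,-.017,.19),toolR(boxR(Q[3]),"a"))
print(state()["joint_pos"].round(1))
E
```

```text
clock: 10.08
eef_pos: [0.5114, 0.1531, 0.2286]
eef_rot: [180.0, 0.1, 91.2]
wrist_force: [1.1, 0.9, -0.1]
finger_gap: 0.0567
grasp_force: 0.0
clock: 10.5
eef_pos: [0.5612, -0.0097, 0.2276]
eef_rot: [-180.0, 0.1, 90.9]
wrist_force: [-0.2, -1.3, 0.2]
finger_gap: 0.0567
grasp_force: 0.0
clock: 10.92
eef_pos: [0.5606, -0.0041, 0.2279]
eef_rot: [174.5, 9.0, 122.1]
wrist_force: [0.8, -0.6, 0.0]
finger_gap: 0.0566
grasp_force: 0.0
clock: 11.33
eef_pos: [0.5606, -0.0041, 0.2278]
eef_rot: [174.4, 19.4, 153.1]
wrist_force: [0.5, 1.2, -0.7]
finger_gap: 0.0564
grasp_force: 0.0
 t=11.3 shift(now axes) [-0.048 -0.023  0.022] turn [-0.174 -0.145 -0.642] | shift(target axes) [-0.036 -0.039  0.022] gap 0.0564 pos [ 0.5606 -0.0041  0.2278]
[ 57.2  16.1 -71.7 114.8  32.8  45.1  32.3]
```

```bash

python3 -m jog '[[-0.048,-0.023,0.022,0,0,0,0.2],[0,0,0,-0.058,-0.048,-0.214,0.2],[0,0,0,-0.058,-0.048,-0.214,0.2],[0,0,0,-0.058,-0.048,-0.214,0.2],[0,0,0,0,0,0,0.2]]'
python3 - <<'E'
from h import *
go(B(-.026,-.017,.19),toolR(boxR(Q[3]),"a"))
print(state()["joint_pos"].round(1))
c,im=shot("w3")
for X in [(.039,.001,.038),(.039,-.035,.038),(-.091,-.035,.038),(-.091,.001,.038)]: print(X,proj(c,B(*X)).round(0))
E
```

```text
clock: 11.75
eef_pos: [0.5751, -0.0225, 0.2244]
eef_rot: [176.9, 24.9, 172.6]
wrist_force: [0.3, -0.9, -0.8]
finger_gap: 0.0562
grasp_force: 0.0
 t=11.8 shift(now axes) [-0.002  0.004 -0.001] turn [-0.003 -0.003  0.002] | shift(target axes) [-0.002  0.004 -0.001] gap 0.0562 pos [ 0.5751 -0.0225  0.2244]
[ 63.   15.1 -71.6 117.4  29.2  35.3  57.8]
(0.039, 0.001, 0.038) [[276. 235.]]
(0.039, -0.035, 0.038) [[244. 235.]]
(-0.091, -0.035, 0.038) [[242. 117.]]
(-0.091, 0.001, 0.038) [[278. 117.]]
```

View pics/w3.png

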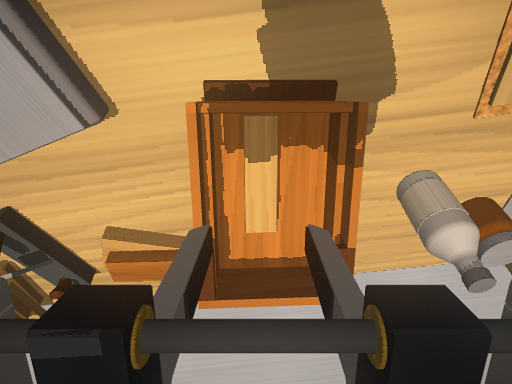

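The blank's top spans u 245–279 and v 114–233, within about 2 px of the prediction, so I'm adjusting the target by (-2.5, +1.5) mm and descending.

```bash

python3 -m jog '[[0.004,0.008,0.05,0,0,0,0.2],[0,0,0.09,0,0,0,0.2],[0,0,0.09,0,0,0,0.2],[0,0,0.08,0,0,0,0.2],[0,0,0.06,0,0,0,0.2]]'
python3 -m jog '[[0,0,0.04,0,0,0,0.2],[0,0,0,0,0,0,0.2],[0,0,0,0,0,0,0.2]]'
python3 - <<'E'
from h import *
go(B(-.0285,-.0155,.013),toolR(boxR(Q[3]),"a"))
print(state()["wrist_force"].round(1))
E
```

```text
clock: 12.22
eef_pos: [0.6363, -0.0182, 0.0925]
eef_rot: [176.7, 24.8, 171.8]
wrist_force: [0.5, 0.3, 0.7]
finger_gap: 0.0565
grasp_force: 0.0
clock: 12.47
eef_pos: [0.6425, -0.0177, 0.0805]
eef_rot: [176.6, 24.8, 172.0]
wrist_force: [-0.6, 0.2, 0.0]
finger_gap: 0.0562
grasp_force: 0.0
 t=12.5 shift(now axes) [ 0.002 -0.004  0.044] turn [-0.001 -0.005 -0.019] | shift(target axes) [ 0.002 -0.004  0.044] gap 0.0562 pos [ 0.6425 -0.0177  0.0805]
[-0.6  0.2  0. ]
```

```bash

python3 -m jog '[[0.002,-0.003,0.025,0,0,-0.019,0.2],[0,0,0.014,0,0,0,0.2],[0,0,0,0,0,0,0.2]]'
python3 -m jog '[[0,0,0,0,0,0,-1],[0,0,0,0,0,0,-1],[0,0,0,0,0,0,-1],[0,0,0,0,0,0,-1],[0,0,0,0,0,0,-1]]' 25
python3 - <<'E'
from h import *
go(B(-.0285,-.0155,.013),toolR(boxR(Q[3]),"a"))
print(state()["grasp_force"])
E
```

```text
clock: 12.72
eef_pos: [0.6484, -0.0202, 0.0664]
eef_rot: [176.9, 25.0, 172.6]
wrist_force: [0.1, 0.1, -0.2]
finger_gap: 0.0563
grasp_force: 0.0
clock: 13.13
eef_pos: [0.6482, -0.02, 0.0666]
eef_rot: [177.0, 25.0, 172.7]
wrist_force: [-4.2, -0.6, 8.1]
finger_gap: 0.0366
grasp_force: 25.0
 t=13.1 shift(now axes) [0.001 0.002 0.007] turn [-0.002 -0.002  0.005] | shift(target axes) [0.001 0.002 0.007] gap 0.0366 pos [ 0.6482 -0.02    0.0666]
24.97018128633499
```

```bash

python3 -m jog '[[0,0,-0.02,0,0,0,-1],[0,0,-0.06,0,0,0,-1],[0,0,-0.1,0,0,0,-1],[0,0,-0.1,0,0,0,-1],[0,0,-0.1,0,0,0,-1]]' 40
python3 - <<'E'
from h import *
s=state();print(s["grasp_force"],s["joint_pos"].round(1))
L=Ro.from_euler("z",np.radians(-5)).as_matrix()
go([.512,-.302,.12],toolR(L,"a"))
E
```

```text
clock: 13.55
eef_pos: [0.5862, -0.0192, 0.1977]
eef_rot: [176.9, 24.9, 172.8]
wrist_force: [-0.4, -1.0, 0.5]
finger_gap: 0.0359
grasp_force: 39.6
39.62171673774719 [ 55.5  17.9 -65.1 117.8  34.8  33.2  52.7]
 t=13.6 shift(now axes) [ 0.168 -0.731  0.097] turn [ 0.088  0.871 -0.053] | shift(target axes) [ 0.123 -0.721  0.194] gap 0.0359 pos [ 0.5862 -0.0192  0.1977]
```

```bash

python3 -m jog '[[0.01,-0.05,0,0,0,0,-1],[0.02,-0.09,0,0,0,0,-1],[0.02,-0.09,0,0,0,0,-1],[0.02,-0.09,0,0,0,0,-1],[0.02,-0.09,0,0,0,0,-1]]'
python3 -m jog '[[0.02,-0.09,0.01,0,0,0,-1],[0.02,-0.09,0.01,0,0,0,-1],[0.02,-0.09,0.01,0,0,0,-1],[0.02,-0.05,0.01,0,0,0,-1],[0,0,0,0.01,0.1,-0.006,-1]]'
python3 -m jog '[[0,0,0,0.02,0.19,-0.01,-1],[0,0,0,0.02,0.19,-0.01,-1],[0,0,0,0.02,0.19,-0.01,-1],[0,0,0,0.02,0.19,-0.01,-1],[0,0,0,0,0,0,-1]]'
python3 - <<'E'
from h import *
s=state();print(s["grasp_force"],s["joint_pos"].round(1))
L=Ro.from_euler("z",np.radians(-5)).as_matrix()
go([.512,-.302,.075],toolR(L,"a"))
c,im=shot("w4")
E
```

```text
clock: 13.97
eef_pos: [0.5368, -0.1805, 0.1734]
eef_rot: [177.0, 25.0, 172.7]
wrist_force: [1.2, -0.6, -1.1]
finger_gap: 0.0358
grasp_force: 39.6
clock: 14.38
eef_pos: [0.4981, -0.3073, 0.1361]
eef_rot: [177.2, 21.9, 172.5]
wrist_force: [-1.2, -0.2, -2.2]
finger_gap: 0.036
grasp_force: 39.6
clock: 14.8
eef_pos: [0.5047, -0.3005, 0.1401]
eef_rot: [180.0, 0.2, 174.9]
wrist_force: [0.8, 0.5, -1.3]
finger_gap: 0.0359
grasp_force: 39.6
39.62022364139557 [ 69.6  36.  -57.6 100.2  33.8  62.8  85.7]
 t=14.8 shift(now axes) [-0.018 -0.002  0.163] turn [ 0.002  0.005 -0.004] | shift(target axes) [-0.018 -0.002  0.163] gap 0.0359 pos [ 0.5047 -0.3005  0.1401]
```

View pics/w4.png

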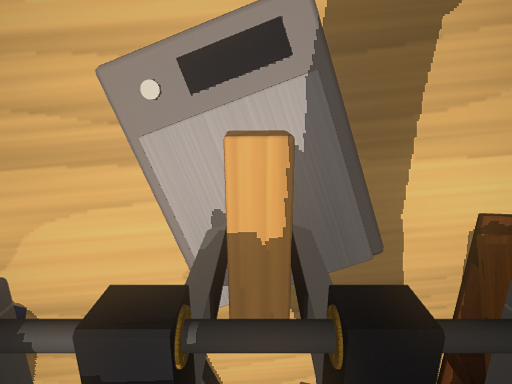

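The blank is held level over the pan. The visible pan corners are about (139,138), (310,72) and (372,255).

```bash
python3 - <<'E'
from h import *
import pickle
c=pickle.load(open("pics/w4.pkl","rb"));P=ray(c,[(139,138),(310,72),(372,255)],.048);print(P.round(4),((P[0]+P[2])/2).round(4),np.linalg.norm(P[0]-P[1]),np.linalg.norm(P[2]-P[1]))
P=ray(c,[(225,133),(292,133)],.15);print(P.round(4))
E
python3 -m jog '[[-0.009,0,0.05,0.002,0.005,-0.004,-1],[-0.009,0,0.05,0,0,0,-1],[0,0,0.05,0,0,0,-1],[0,0,0,0,0,0,-1],[0,0,0,0,0,0,-1]]'
```

```text
[[ 0.4465 -0.396   0.048 ]
 [ 0.4071 -0.2502  0.048 ]
 [ 0.574  -0.1991  0.048 ]] [ 0.5102 -0.2976  0.048 ] 0.15101756101133657 0.1745255676660509
[[ 0.4388 -0.312   0.15  ]
 [ 0.4419 -0.2771  0.15  ]]
clock: 15.27
eef_pos: [0.5092, -0.3031, 0.079]
eef_rot: [180.0, 0.3, 174.8]
wrist_force: [0.1, -0.3, -0.6]
finger_gap: 0.0359
grasp_force: 39.6
```

```bash

python3 -m jog '[[0,0,0.015,0,0,0,-1],[0,0,0.01,0,0,0,-1],[0,0,0.008,0,0,0,-1],[0,0,0,0,0,0,-1],[0,0,0,0,0,0,-1]]' 15
python3 -m jog '[[0,0,0.004,0,0,0,-1],[0,0,0,0,0,0,-1],[0,0,0,0,0,0,-1]]'
```

```text
clock: 15.68
eef_pos: [0.5101, -0.3032, 0.0659]
eef_rot: [-180.0, 0.3, 174.8]
wrist_force: [-0.2, 0.6, -1.6]
finger_gap: 0.0365
grasp_force: 14.8
clock: 15.93
eef_pos: [0.5102, -0.3032, 0.0642]
eef_rot: [-180.0, 0.3, 174.8]
wrist_force: [0.6, 0.1, -1.7]
finger_gap: 0.0365
grasp_force: 14.8
```

```bash

python3 -m jog '[[0,0,0.004,0,0,0,-1],[0,0,0,0,0,0,-1],[0,0,0,0,0,0,-1]]'
python3 -m jog '[[0,0,0.003,0,0,0,-1],[0,0,0,0,0,0,-1],[0,0,0,0,0,0,-1]]'
```

```text
clock: 16.18
eef_pos: [0.5101, -0.3032, 0.0625]
eef_rot: [-180.0, 0.2, 174.8]
wrist_force: [0.7, 0.3, -0.3]
finger_gap: 0.0366
grasp_force: 14.8
clock: 16.43
eef_pos: [0.5101, -0.3032, 0.0613]
eef_rot: [-180.0, 0.2, 174.8]
wrist_force: [-0.1, -1.2, -1.9]
finger_gap: 0.0366
grasp_force: 14.8
```

```bash

python3 -m jog '[[0,0,0.003,0,0,0,-1],[0,0,0,0,0,0,-1],[0,0,0,0,0,0,-1]]'
python3 -m jog '[[0,0,0.002,0,0,0,-1],[0,0,0,0,0,0,-1],[0,0,0,0,0,0,-1]]'
```

```text
clock: 16.68
eef_pos: [0.5101, -0.3032, 0.06]
eef_rot: [-180.0, 0.2, 174.8]
wrist_force: [0.4, -0.3, -1.8]
finger_gap: 0.0366
grasp_force: 14.8
clock: 16.93
eef_pos: [0.5103, -0.3032, 0.0594]
eef_rot: [-180.0, 0.3, 174.8]
wrist_force: [0.5, 0.2, -1.0]
finger_gap: 0.0362
grasp_force: 14.8
```

```bash

python3 -m jog '[[0,0,0.002,0,0,0,-1],[0,0,0,0,0,0,-1],[0,0,0,0,0,0,-1]]' | grep -E 'pos|wrist'
python3 -m jog '[[0,0,0.002,0,0,0,-1],[0,0,0,0,0,0,-1],[0,0,0,0,0,0,-1]]'| grep -E 'pos|wrist'
```

```text
eef_pos: [0.5102, -0.3036, 0.0587]
wrist_force: [-0.1, -2.8, 2.7]
eef_pos: [0.5103, -0.3037, 0.0579]
wrist_force: [-1.6, -2.9, 5.5]
```

```bash

python3 -m jog '[[0,0,0,0,0,0,-0.1],[0,0,0,0,0,0,0.2],[0,0,0,0,0,0,0.2],[0,0,0,0,0,0,0.2]]' 
python3 -m jog '[[0,0,-0.03,0,0,0,0.2],[0,0,-0.08,0,0,0,0.2],[0,0,-0.1,0,0,0,0.2],[0,0,-0.1,0,0,0,0.2],[0,0,-0.05,0,0,0,0.2]]'
python3 -m jog '[[0.05,0,0,0,0,0,0.2],[0.1,0,0,0,0,0,0.2],[0.05,0,0,0,0,0,0.2],[0,0,0,0,0,0,0.2],[0,0,0,0,0,0,0.2]]'
python3 - <<'E'
from h import *
a=snapshot("top")[:,:,::-1][90:280,70:420];cv2.imwrite("pics/top2.png",cv2.resize(a,None,fx=2.2,fy=2.2));c,b=shot("w5");cv2.imwrite("pics/f.png",np.vstack([cv2.resize(a,(512,278)),cv2.resize(b,(400,300))[:,:].copy() if 0 else cv2.copyMakeBorder(cv2.resize(b,(400,300)),0,0,0,112,0)]))
E
```

```text
clock: 17.77
eef_pos: [0.5101, -0.3029, 0.0576]
eef_rot: [-180.0, 0.2, 174.8]
wrist_force: [-0.5, 0.4, -0.4]
finger_gap: 0.0557
grasp_force: 0.0
clock: 18.18
eef_pos: [0.5108, -0.3026, 0.2069]
eef_rot: [-179.9, 0.5, 174.8]
wrist_force: [-0.1, -0.7, 0.7]
finger_gap: 0.0561
grasp_force: 0.0
clock: 18.6
eef_pos: [0.4292, -0.2963, 0.2023]
eef_rot: [-179.9, 0.2, 174.7]
wrist_force: [0.0, -0.2, 0.1]
finger_gap: 0.056
grasp_force: 0.0
```

View pics/f.png

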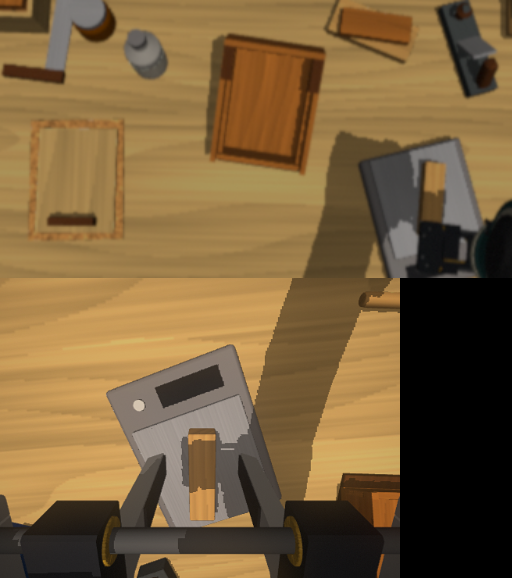

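The lid is centred on the mat, the glue bottle is upright, and the blank lies flat on the pan. I'll check the blank's centre and hand in.

```bash
python3 - <<'E'
from h import *
import pickle
c=pickle.load(open("pics/w5.pkl","rb"));p=ray(c,[(258.6,193),(258.6,311)],.078);m=p.mean(0);print(p,m,np.linalg.norm(m[:2]-[.511,-.300]))
if np.linalg.norm(m[:2]-[.511,-.300])<.022: print(hand_in())
E
```

```text
[[ 0.43906325 -0.29672246  0.078     ]
 [ 0.57594712 -0.30935068  0.078     ]] [ 0.50750518 -0.30303657  0.078     ] 0.00462974243658152
the job is handed in; nothing more can be done
None
```

The job is handed in at about 18.6 s: the lid lies flat, handle up, on the mat, the blank lies on the pan about 5 mm from its centre by the wrist camera, and the glue bottle is upright; no score came back.

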